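Back the sample feeder up one notch

ROBOT

A 6-joint arm with a two-finger parallel gripper is mounted at the origin on the work surface. World frame = base frame: x ahead of the robot, y to its left, z up, the work surface at z = 0. Lengths are in mm, angles in rad, forces in N, time in s.
With the tool pointing down it reaches from about 250 to 725 mm from the base axis. Payload 9.7 kg.
Tool frame: the origin (TCP) lies at the very end of the fingers, on their centre line; the grasp point (between the pads) lies 19 mm behind it (robot.grip_point_offset is the distance from the TCP to the grasp point, in mm); z points along the fingers, y is the line along which they close (so a half turn about z gives the same grasp; the last joint's range is limited). The gripper opens to 85 mm and grips with 20 to 120 N. Pads are 22 mm wide; open, the fingers measure 114 mm over their backs; the gripper's body (76 mm by 85 mm) begins 54 mm behind the grasp point. The pads swing forward as they close: fully open they stand 13 mm farther back than shut.
Start: joints at [1.166, 0.087, 0.176, 1.66, 0, 1.571], TCP at [216.606, 505.548, 231.284] pointing down, gripper open.
Joint ranges: [-3.13, 3.13], [-0.85, 1.81], [-1.15, 1.24], [-2.2, 2.28], [-1.44, 1.52], [-3.14, 3.14]. Speed limits (rad/s): [2.22, 2.22, 2.57, 3.14, 3.14, 3.14].

INTERFACE

Orientations are given as [roll, pitch, yaw] about the fixed x, y, z axes, in that order (R = Rz(yaw) Ry(pitch) Rx(roll)).
In Python, from cell import robot, eoat, kin, read_camera, get_calibration gives the robot as it stands. Calls block until the motion is done:
- robot.reach(position, orientation): joint-space move of the TCP to a pose.
- robot.move_straight(position, ori=None, max_speed=150): straight line of the TCP; ori=None keeps the orientation; max_speed is the mean speed in mm/s.
- robot.set_joints(angles): joint-space move.
- eoat.gripper_to(opening): opening from 0.0 (shut) to 1.0 (fully open); the grip force is fixed at half the most; returns when the fingers have stopped.
- robot.wait(seconds).
- kin.ik(position, orientation): joint angles nearest the present ones, or None.
- robot.observe(): the state.
- read_camera(name): name is "side" or "top"; returns (picture, depth): 384x512x3 uint8, red, green, blue; 384x512 float32, mm along the optical axis (not along the pixel's ray), 0 where there is no reading.
- get_calibration(name): a dict with "camera_matrix" (3x3 intrinsics, pixels), "dist" ([k1, k2, p1, p2, k3] as OpenCV has them; the pictures are not rectified), "world_from_camera" (4x4, takes a point from camera to world coordinates). Camera axes: x right, y down, z forward; pixel columns grow to the right and rows downward; lengths in mm; the calibration is good to about 2 mm. A picture is of the moment at which its call begins. get_calibration takes no time and is no camera call.
A pose or a line that the arm cannot do raises robot.Unreachable and nothing moves.
- robot.hand_in(): hands the job in; it is judged then, once.
The state is a dict: "time": time; "joint_positions": joint angles; "qvel": joint speeds; "joint_torque": joint torques, N m; "eef_pos": TCP position; "eef_rot": TCP orientation; "ft_force": force on the tool from outside, world axes, zero at the start; "wrist_torque": the same for the moment, N m; "opening": opening from 0.0 (shut) to 1.0 (fully open); "grip_force": force on a finger pad.
Only numpy, scipy, OpenCV 4.12 (cv2) and the standard library are available. Lean on these libraries where they do the work, as an engineer would, in place of code of your own. Each camera call takes 0.05 s, during which the arm holds its last target. There are 200 camera calls.

TASK

The sample feeder on the bench has run one position too far. With a fingertip, push the pawl's upright thumb lever so that the pawl lifts clear of the wheel's teeth, push the wheel backward (clockwise seen from above) by one notch, then push the lever back so that the pawl drops fully home in the new notch, and move away. Work gently with closed fingertips or the outsides of the fingers, pinch and pick up nothing, and leave the other things on the bench where they stand.

Things in the scene. Friction and masses are not known exactly. Their poses are not given: they have to be found in the camera images.
- feeder: Sample feeder: fixed white base plate 245 x 250 x 14 mm, flat on the bench, place and yaw vary. Origin on the bench under the wheel's axis, z up; the pawl and its post stand on its +y side. The post, beyond the pawl's outer side, is 34 mm long along x (49 to 83 mm), y = 109 to 121 mm, 78 mm high, with a 16 mm pin end at 66 mm height out to y = 131.
- wheel_top (a point): Axis of the level aluminium wheel, 208 mm across, on its top face, 50 mm above the bench; turns with the wheel. Hub knob 40 mm across, 14 high. Eight dark steel saw teeth, 45 degrees apart, 8 mm high, stand on the top face 84 to 102 mm from the axis.
- holder (a point): Foot, on the wheel's top face, of one of four upright grey tube holders with white caps, part of the wheel, 63 mm from its axis and 90 degrees apart: 20 mm across, 48 mm high (18 mm across in the top 16 mm). This one stands 315 degrees counter-clockwise from the feeder's x axis when wheel reads 0, so on the side away from the pawl. Flat dark empty wells lie between them.
- wheel (a joint): Turn of the wheel, rad, growing counter-clockwise seen from above (forward); backward is negative. 0 to 0.17 (play) while the pawl is home in the starting notch. A notch is 0.785 rad: one notch back the pawl can sit home from -0.785 to -0.615. With the pawl down the teeth block backward turning. Stays where left; about 2 N at a holder turns it.
- pawl_hinge (a point): Middle of the pawl's level hinge pin, at x = 66, y = 93 mm of the feeder, 66 mm above the bench; axes as the feeder's. The pawl is a steel bar, 16 mm wide, 8 thick, running level from the hinge 72 mm along the feeder's -x over the teeth; the nose under its end drops between the teeth.
- lever_top (a point): Middle of the top edge of the pawl's thumb lever: a steel plate 6 mm thick (along the feeder's x), 26 mm wide (along y), straight up from the hinge to 52 mm above it, 118 mm above the bench, while the pawl is down. Pushed towards the feeder's +x it lifts the nose; pushed back towards -x it lowers it.
- pawl (a joint): Lift of the pawl, rad: 0 = fully home, lever upright; 1.0 = end stop, fully lifted, lever leaning to the feeder's +x. It clears the teeth above 0.2. Stiff hinge: it stays where it is put, takes 1 to 3 N at the lever, and both ends are hard stops.
- jar: Bystander: white screw jar, 60 mm across, 68 mm tall, beside the pawl side of the feeder; loose; origin at the centre of its underside.
- vial: Bystander: small amber glass vial with a white cap, 30 mm across, 60 mm tall, near the feeder; loose; origin at the centre of its underside.
- reagent: Bystander: white reagent bottle, 44 mm across, 90 mm tall, beside the feeder on the side opposite the pawl; loose; origin at the centre of its underside.
- cartridge: Bystander: flat grey test cartridge, 55 x 85 x 14 mm, between the feeder and the robot; loose; origin at the centre of its underside.
- rack: Bystander: white block with eight empty tube holes, 60 x 110 x 45 mm; loose; origin at the centre of its underside.
- cup: Bystander: empty white cup, 72 mm across, 85 mm tall; loose; origin at the centre of its underside.
- canister: Bystander: metal canister with a paper label, 72 mm across, 80 mm tall; loose; origin at the centre of its underside.

How it is judged:
By the outcome, as a careful person would: the job done as asked, in the order asked, and still so for the second after the job is handed in, with the robot touching nothing.
It also fails if it takes over 53 s, if anything falls off the work surface, if the arm or the gripper's body presses on something with over 40 N, if the wrist force passes 120 N, or if a joint passes its speed limit or range.

## Working session

There is one attempt and no reset: what is moved stays moved. The work goes in short steps, each a Python script; the robot and the scene stay as the last script left them, time stands still between calls to the robot, and variables do not carry over. Pictures are saved under pics/ and viewed, at most 10 in all, crops included, and the job is handed in when it is done.

```bash
ls; mkdir -p pics
python3 - <<'E'
from cell import *
import cv2,numpy as np
for n in("side","top"):
    p,d=read_camera(n);cv2.imwrite(f"pics/{n}0.png",p[...,::-1]);np.savez(f"pics/{n}0.npz",p=p,d=d)
    c=get_calibration(n);print(np.round(c["camera_matrix"],1),c["dist"],np.round(c["world_from_camera"],3),(d>0).mean())
E
```

```text
pics
[[429.8   0.  262. ]
 [  0.  429.8 197.4]
 [  0.    0.    1. ]] [-0.0232684  0.         0.         0.         0.       ] [[ 9.470000e-01 -2.340000e-01  2.220000e-01  2.622590e+02]
 [-3.220000e-01 -7.060000e-01  6.300000e-01 -7.719260e+02]
 [ 9.000000e-03 -6.680000e-01 -7.440000e-01  1.016331e+03]
 [ 0.000000e+00  0.000000e+00  0.000000e+00  1.000000e+00]] 0.9959716796875
[[476.1   0.  260.1]
 [  0.  476.1 192.1]
 [  0.    0.    1. ]] [0.03978224 0.         0.         0.         0.        ] [[-0.000000e+00 -9.840000e-01  1.780000e-01  2.633800e+02]
 [-1.000000e+00  1.000000e-03  5.000000e-03  7.430000e+00]
 [-5.000000e-03 -1.780000e-01 -9.840000e-01  1.484314e+03]
 [ 0.000000e+00  0.000000e+00  0.000000e+00  1.000000e+00]] 0.9959818522135416
```

View pics/top0.png

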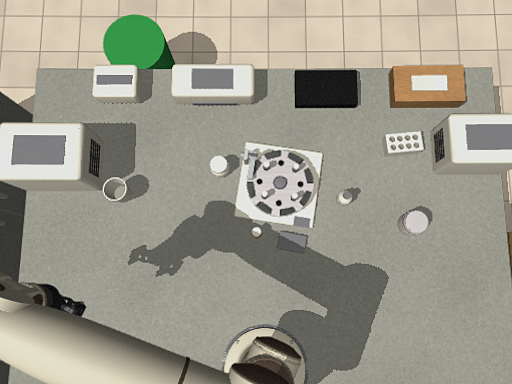

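View pics/side0.png

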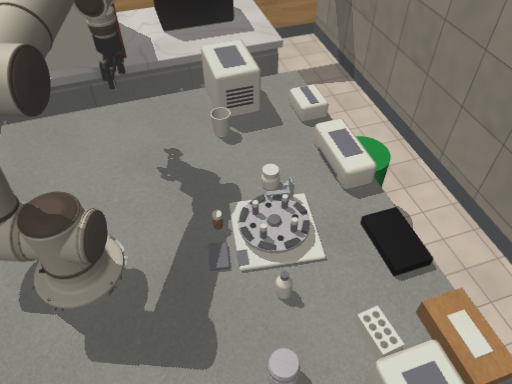

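The top view shows the feeder near pixel (280,185), with the pawl on its left (+y world) at about (250,157). The jar is at (219,165), the vial at (256,231), the cartridge at (292,241) and the reagent bottle at (346,197). The side view agrees.

```bash
cat > h.py <<'E'
from cell import *
import cv2,numpy as np
def cloud(n,d):
    c=get_calibration(n);K=c["camera_matrix"];h,w=d.shape
    u,v=np.meshgrid(np.arange(w),np.arange(h))
    r=cv2.undistortPoints(np.stack([u,v],-1).reshape(-1,1,2).astype(float),np.array(K),np.array(c["dist"])).reshape(h,w,2)
    P=np.dstack([r[...,0]*d,r[...,1]*d,d]);T=np.array(c["world_from_camera"])
    return P@T[:3,:3].T+T[:3,3]
def proj(n,pts):
    c=get_calibration(n);T=np.linalg.inv(c["world_from_camera"])
    return cv2.projectPoints(np.array(pts,float).reshape(-1,1,3),cv2.Rodrigues(T[:3,:3])[0],T[:3,3],np.array(c["camera_matrix"]),np.array(c["dist"]))[0].reshape(-1,2)
E
python3 - <<'E'
from h import *
for n,roi in(("top",(130,240,200,370)),("side",(150,310,200,345))):
    z=np.load(f"pics/{n}0.npz");P=cloud(n,z["d"]);p=z["p"].astype(int)
    a,b,c,e=roi;Q=P[a:b,c:e];q=p[a:b,c:e]
    bench=np.median(Q[...,2][abs(Q[...,2])<6])
    zz=Q[...,2]-bench
    m=(abs(zz-14)<6)
    nl,lab,st,_=cv2.connectedComponentsWithStats(m.astype(np.uint8));k=1+st[1:,4].argmax()
    r=cv2.minAreaRect(Q[lab==k][:,:2].astype(np.float32));print(n,bench,r)
    m=abs(zz-50)<3
    nl,lab,st,_=cv2.connectedComponentsWithStats(m.astype(np.uint8));k=1+st[1:,4].argmax()
    w=Q[lab==k];print("wheel",cv2.minEnclosingCircle(w[:,:2].astype(np.float32)),np.median(w[:,2]))
    # things
    m=zz>20
    nl,lab,st,_=cv2.connectedComponentsWithStats(m.astype(np.uint8))
    for k in range(1,nl):
        if st[k,4]>20:
            X=Q[lab==k];print(st[k,4],X.min(0).round(),X.max(0).round())
    c2=cv2.resize(q.astype(np.uint8),None,fx=4.5 if n=="top" else 3.7,fy=4.5 if n=="top" else 3.7,interpolation=cv2.INTER_CUBIC);cv2.imwrite(f"pics/{n}c.png",c2[...,::-1]);print(c2.shape)
E
```

```text
top -1.0073786684600918 ((554.92138671875, -43.26557922363281), (249.3975372314453, 245.9959259033203), 81.09254455566406)
wheel ((550.8765869140625, -45.94179153442383), 103.70825958251953) 48.952678071268224
3712 [ 263. -150.   20.] [ 664.   73. 1484.]
330 [263.   7.  19.] [ 633.  172. 1484.]
190 [ 263. -264.   22.] [ 526.    7. 1484.]
83 [387.  12.  21.] [412.  40.  65.]
(495, 765, 3)
side -0.21330043236071106 ((555.4962768554688, -47.73274230957031), (252.23036193847656, 246.41343688964844), 81.07878112792969)
wheel ((551.1904296875, -50.73994064331055), 104.00376892089844) 50.08463675240455
537 [813.  35.  20.] [854. 216.  95.]
355 [ 262. -772.   20.] [ 633.  166. 1016.]
3610 [ 262. -772.   20.] [ 654.   73. 1016.]
127 [ 262. -772.   21.] [ 415.   36. 1016.]
345 [ 262. -772.   20.] [ 528. -228. 1016.]
(592, 536, 3)
```

View pics/topc.png

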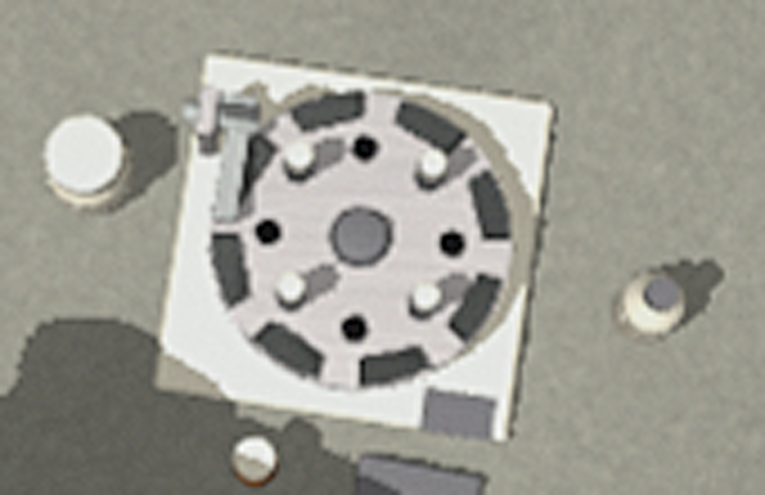

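View pics/sidec.png

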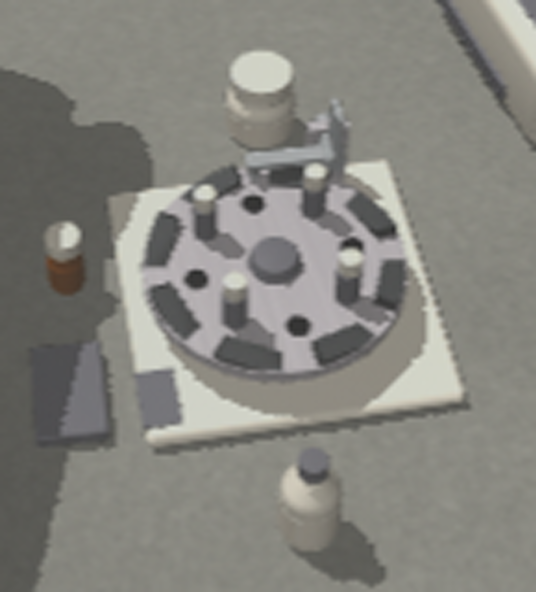

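The yaw is about -8.9° and the axis about (551,-48), with feeder +x pointing away from the robot. In the top crop the lever is at (238,108), and the holder caps are at (300,155), (433,165), (292,288) and (426,297). Next I measure the wheel angle, check reach and move to the lever.

```bash
cat >> h.py <<'E'
C=np.array([551.,-48.3]);YAW=np.radians(-8.9)
X=np.array([np.cos(YAW),np.sin(YAW)]);Y=np.array([-X[1],X[0]])
def F(x,y,z): return [*(C+x*X+y*Y),z]
def inv(P): d=np.asarray(P)[...,:2]-C; return np.stack([d@X,d@Y],-1)
def ori(a): return [np.pi,0,YAW+a]
def st():
    o=robot.observe();f=np.array(o["ft_force"]);return round(o["time"],2),np.round(inv(o["eef_pos"]),1),round(o["eef_pos"][2],1),np.round([f[:2]@X,f[:2]@Y,f[2]],2)
def scan(n,tag=None):
    """wheel angle from holder caps; lever points"""
    p,d=read_camera(n)
    if tag: cv2.imwrite(f"pics/{tag}.png",p[...,::-1])
    P=cloud(n,d);f=inv(P);z=P[...,2];r=np.hypot(f[...,0],f[...,1])
    m=(abs(z-98)<3.5)&(r<82)&(r>45)&(f[...,1]<75)
    nl,lab,s,_=cv2.connectedComponentsWithStats(m.astype(np.uint8))
    for k in range(1,nl):
        if s[k,4]>=4:
            c=f[lab==k].mean(0);a=np.arctan2(c[1],c[0]);print(n,"cap",s[k,4],c.round(1),"r %.1f th %.3f"%(np.hypot(*c),(a-np.pi/4+np.pi/4)%(np.pi/2)-np.pi/4))
    m=(z>76)&(z<140)&(f[...,1]>76)&(f[...,1]<112)&(f[...,0]>-20)&(f[...,0]<125)
    if m.any():
        t=m&(z>z[m].max()-6);print(n,"lever top",f[t].mean(0).round(1),z[m].max().round(1),m.sum())
E
python3 - <<'E'
from h import *
scan("top");scan("side")
print(st(),robot.observe()["eef_rot"])
for k in(0,np.pi,-np.pi/2,np.pi/2):
    print(k,[None if (q:=kin.ik(F(*p),ori(k+a))) is None else np.round(q,2) for p,a in(((40,93,98),0),((115,93,98),0),((60,-20,68),np.pi/4*0),((20,-63,68),-np.pi/4))])
E
```

```text
top cap 23 [40.1 51. ] r 64.9 th 0.119
top cap 21 [ 47.3 -38.2] r 60.8 th 0.106
top cap 25 [-48.6  43.1] r 65.0 th 0.059
top cap 22 [-41.3 -45.9] r 61.8 th 0.054
top lever top [66.9 96.1] 121.6 52
side cap 25 [41.1 46.2] r 61.8 th 0.059
side cap 21 [-47.1  38. ] r 60.6 th 0.107
side cap 24 [ 48.9 -42.6] r 64.9 th 0.069
side cap 27 [-39.6 -51.1] r 64.6 th 0.127
side lever top [66.9 89.5] 118.6 59
(0.2, array([-416.1,  495.3]), np.float64(230.9), array([ 0.02,  0.72, -0.08])) [-3.14083195e+00 -1.24835743e-05  2.73676815e+00]
0 [array([ 0.06,  0.21,  0.06,  1.42,  0.  , -2.92]), array([ 0.04,  0.39,  0.28,  1.46,  0.  , -2.95]), array([-0.13,  0.23,  0.03,  1.36,  0.  , -3.11]), array([-0.2 ,  0.14, -0.08,  1.35,  0.  , -2.4 ])]
3.141592653589793 [array([0.06, 0.21, 0.06, 1.42, 0.  , 0.22]), array([0.04, 0.39, 0.28, 1.46, 0.  , 0.19]), array([-0.13,  0.23,  0.03,  1.36,  0.  ,  0.03]), array([-0.2 ,  0.14, -0.08,  1.35,  0.  ,  0.74])]
-1.5707963267948966 [array([ 0.06,  0.21,  0.06,  1.42,  0.  , -1.35]), array([ 0.04,  0.39,  0.28,  1.46,  0.  , -1.38]), array([-0.13,  0.23,  0.03,  1.36,  0.  , -1.54]), array([-0.2 ,  0.14, -0.08,  1.35,  0.  , -0.83])]
1.5707963267948966 [array([0.06, 0.21, 0.06, 1.42, 0.  , 1.79]), array([0.04, 0.39, 0.28, 1.46, 0.  , 1.76]), array([-0.13,  0.23,  0.03,  1.36,  0.  ,  1.6 ]), array([-0.2 ,  0.14, -0.08,  1.35,  0.  ,  2.31])]
```

Run:
```python
from h import *
o=ori(np.pi)
eoat.gripper_to(0.0)
robot.reach(F(34,93,165),o);print(st())
robot.move_straight(F(34,93,98),max_speed=100)
print(st());robot.wait(.2)
for x in(46,50,54,60,66,73,80):
    robot.move_straight(F(x,93,98),max_speed=40);s=st();print(s)
    if np.abs(s[3]).max()>15: print("STOP");break
scan("side","s1")
```

```text
(3.14, array([33.8, 93.8]), np.float64(165.2), array([-0.46, -0.19, -0.17]))
(3.96, array([34.3, 93.1]), np.float64(98.7), array([-0.14,  0.29, -0.22]))
(4.61, array([46.2, 93. ]), np.float64(97.8), array([ 0.25,  0.53, -0.66]))
(4.86, array([50.1, 93. ]), np.float64(97.9), array([ 0.19, -0.15,  0.14]))
(5.11, array([54.1, 93. ]), np.float64(97.9), array([ 0.58,  0.17, -0.2 ]))
(5.41, array([60.3, 93. ]), np.float64(97.9), array([-0.64, -0.75, -0.83]))
(5.71, array([66.3, 93. ]), np.float64(97.9), array([-0.88, -0.51, -0.17]))
(6.03, array([73.5, 93. ]), np.float64(98.0), array([-0.37,  0.51, -0.11]))
(6.36, array([80.4, 93. ]), np.float64(98.0), array([ 0.01,  0.69, -0.39]))
side cap 23 [40.1 45.9] r 60.9 th 0.067
side cap 24 [-47.   37.6] r 60.1 th 0.111
side cap 24 [ 48.6 -43.3] r 65.1 th 0.058
side cap 24 [-40.2 -51. ] r 65.0 th 0.118
side lever top [68.  89.8] 137.7 225
```

Run:
```python
import cv2
cv2.imwrite("pics/s1c.png",cv2.resize(cv2.imread("pics/s1.png")[120:260,210:350],None,fx=4,fy=4,interpolation=cv2.INTER_CUBIC))
```

```text
(no output)
```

View pics/s1c.png

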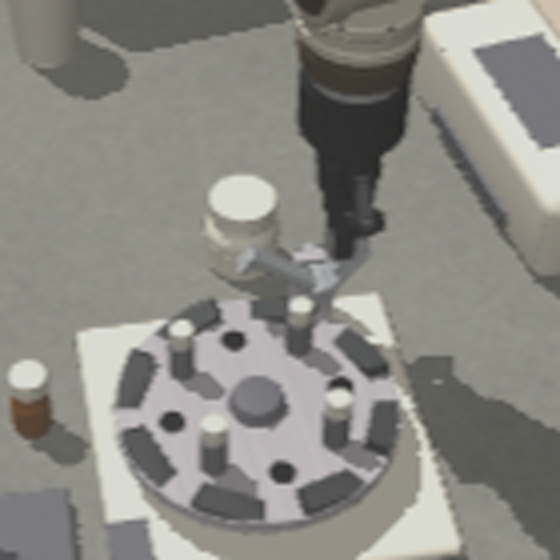

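The pawl is lifted: in the crop its bar now rises from the hinge at (320,275) to the nose at (248,260), and the lever leans away. Next is the wheel.

```bash
cat >> h.py <<'E'
def W(th,gap,z,r=63):
    p=-np.pi/4+th;return F(r*np.cos(p)-(21+gap)*np.sin(p),r*np.sin(p)+(21+gap)*np.cos(p),z),ori(p+1.5*np.pi)
E
python3 - <<'E'
from h import *
robot.move_straight(F(76,93,98),max_speed=60)
robot.move_straight(F(76,93,170),max_speed=150)
robot.reach(*W(.088,12,165))
p,d=read_camera("top");P=cloud("top",d);f=inv(P)
m=(f[...,0]<40)&(f[...,0]>-20)&(f[...,1]>86)&(f[...,1]<105)&(P[...,2]<135);print("bar max z",P[...,2][m].max())
robot.move_straight(W(.088,12,70)[0],max_speed=120);print(st())
for th in(.1,0,-.1,-.2,-.3,-.4,-.5,-.6):
    q,o=W(th,5 if th==.1 else 0,70);robot.move_straight(q,o,max_speed=40);s=st();print(s)
    if np.abs(s[3]).max()>12: print("STOP");break
scan("side","s2");scan("top")
E
```

```text
bar max z 114.22077513401723
(9.27, array([ 69.9, -15.1]), np.float64(71.0), array([0.45, 0.18, 0.33]))
(9.57, array([ 65.3, -20. ]), np.float64(70.6), array([ 0.02, -0.02,  0.77]))
(10.02, array([ 59.4, -29.8]), np.float64(70.1), array([-0.5 ,  1.63,  0.13]))
(10.33, array([ 56.1, -35.4]), np.float64(70.0), array([-0.86,  0.31,  0.2 ]))
(10.65, array([ 52.4, -40.9]), np.float64(70.0), array([ 0.71, -0.59, -0.7 ]))
(10.97, array([ 48. , -45.9]), np.float64(70.0), array([0.32, 0.4 , 0.44]))
(11.28, array([ 43.2, -50.4]), np.float64(70.0), array([-0.15,  0.91, -0.51]))
(11.6, array([ 37.9, -54.5]), np.float64(70.0), array([-0.73,  0.11, -0.34]))
(11.92, array([ 32.3, -58. ]), np.float64(70.0), array([-0.72,  0.52, -0.38]))
side cap 24 [-8.8 60.1] r 60.7 th -0.641
side cap 25 [-61.5 -11.8] r 62.6 th -0.595
side cap 27 [  9.8 -64.4] r 65.2 th -0.634
side cap 4 [ 24.7 -66.2] r 70.7 th -0.428
side lever top [13.6 88.8] 115.5 48
top cap 23 [61.9 12.3] r 63.1 th -0.589
top cap 23 [-9.4 63.4] r 64.1 th -0.638
top lever top [21.3 95.3] 113.5 189
```

Run:
```python
from h import *
q,o=W(-.69,0,70);robot.move_straight(q,o,max_speed=30);print(st())
q,_=W(-.69,8,70);robot.move_straight(q,max_speed=60)
robot.move_straight(W(-.69,8,165)[0],max_speed=150)
robot.reach(F(124,93,165),ori(np.pi))
scan("side","s3");scan("top")
robot.move_straight(F(124,93,96),max_speed=100);print(st())
for x in(110,104,98,93,89,86,84):
    robot.move_straight(F(x,93,96),max_speed=40);s=st();print(s)
    if np.abs(s[3]).max()>10: print("STOP");break
```

```text
(12.37, array([ 26.9, -60.7]), np.float64(70.0), array([-1.04,  0.06,  0.56]))
side cap 23 [-2.8 60. ] r 60.1 th -0.738
side cap 24 [63.6  1.2] r 63.6 th -0.766
side cap 28 [-62.6  -6. ] r 62.9 th -0.689
side cap 29 [  4.3 -65.9] r 66.0 th -0.720
side lever top [30.2 89.5] 115.2 204
top cap 22 [  3.9 -59.8] r 59.9 th -0.720
(15.12, array([124.3,  92.9]), np.float64(96.9), array([-0.3 ,  0.73,  0.81]))
(15.62, array([109.9,  93.1]), np.float64(96.4), array([1.67, 1.17, 0.79]))
(15.92, array([103.6,  93. ]), np.float64(95.9), array([-0.37, -0.31,  0.12]))
(16.22, array([97.5, 93. ]), np.float64(95.8), array([-0.19,  1.29,  0.36]))
(16.49, array([92.6, 93. ]), np.float64(95.9), array([ 1.  , -0.06,  0.27]))
(16.74, array([88.7, 93. ]), np.float64(96.0), array([-0.02, -0.51,  0.36]))
(16.99, array([85.8, 93. ]), np.float64(96.0), array([ 0.31, -0.32,  0.6 ]))
(17.24, array([83.8, 93. ]), np.float64(96.0), array([-1.04, -0.31,  0.14]))
```

The wheel reads about -0.73, inside the window. I'll press on to the lever's hard stop in small steps.

Run:
```python
from h import *
for x in np.arange(83,70,-.7):
    robot.move_straight(F(x,93,96),max_speed=20);robot.wait(.05)
    s=[st() for _ in range(3)];fx=s[0][3][0];print(s[0])
    if abs(fx)>8: print("STOP");break
scan("side","s4")
```

```text
(17.54, array([83., 93.]), np.float64(96.0), array([ 0.99, -0.56, -0.08]))
(17.84, array([82.3, 93. ]), np.float64(96.1), array([ 1.21, -0.52,  0.73]))
(18.14, array([81.7, 93. ]), np.float64(96.0), array([ 1.3 , -0.5 , -0.55]))
(18.44, array([81.6, 93. ]), np.float64(96.1), array([ 4.66,  1.09, -1.34]))
(18.74, array([81.5, 93. ]), np.float64(96.1), array([ 8.39,  0.73, -3.35]))
STOP
side cap 28 [-3.5 59.7] r 59.8 th -0.727
side cap 24 [63.6  1.1] r 63.7 th -0.769
side cap 26 [-62.4  -5.9] r 62.7 th -0.692
side cap 25 [  5.1 -65.7] r 65.9 th -0.708
side lever top [69.  87.5] 138.7 102
```

Run:
```python
from h import *
robot.move_straight(F(95,93,96),max_speed=60)
robot.move_straight(F(95,93,170),max_speed=150)
robot.reach(F(100,-60,260),ori(np.pi));robot.wait(.2);print(st())
for n in("side","top"):
    scan(n,n+"5")
    p,d=read_camera(n);d0=np.load(f"pics/{n}0.npz")["d"]
    for tag,dd in(("before",d0),("now",d)):
        P=cloud(n,dd);f=inv(P);z=P[...,2]
        L=(z>85)&(z<125)&(f[...,1]>76)&(f[...,1]<112)&(f[...,0]>45)&(f[...,0]<100)
        B=(z>61)&(z<100)&(f[...,1]>82)&(f[...,1]<105)&(f[...,0]>-8)&(f[...,0]<58)
        print(n,tag,"lever",L.sum(),f[L].mean(0).round(1),z[L].max().round(1) if L.any() else 0,"bar",B.sum(),np.polyfit(f[B][:,0],z[B],1).round(3) if B.sum()>3 else 0, np.median(z[B]))
a=cv2.imread("pics/side5.png")[120:260,210:350];b=cv2.imread("pics/side0.png")[120:260,210:350]
cv2.imwrite("pics/cmp.png",cv2.resize(np.hstack([b,a]),None,fx=2.85,fy=2.85,interpolation=cv2.INTER_CUBIC))
```

```text
(20.77, array([ 99.8, -58.4]), np.float64(258.7), array([-0.37,  0.1 ,  0.08]))
side cap 21 [-3.1 60.9] r 61.0 th -0.735
side cap 23 [63.9  1.6] r 64.0 th -0.761
side cap 29 [-62.6  -6.9] r 63.0 th -0.676
side cap 23 [  4.8 -65.8] r 66.0 th -0.713
side lever top [66.2 91.4] 121.1 61
side before lever 41 [66.3 88. ] 119.5 bar 107 [-8.0000e-03  6.9505e+01] 69.78860962851115
side now lever 41 [65.6 88.5] 119.3 bar 82 [-2.1000e-02  6.9344e+01] 68.98974450770322
top cap 16 [61.3  8.6] r 61.9 th -0.646
top cap 19 [-4.  64.6] r 64.7 th -0.724
top lever top [65.1 92.9] 122.4 50
top before lever 42 [65.1 95. ] 120.1 bar 111 [1.0000e-02 6.8655e+01] 68.99657311580268
top now lever 42 [64.5 95. ] 123.0 bar 110 [-3.7000e-02  6.9512e+01] 68.36277261023974
```

View pics/cmp.png

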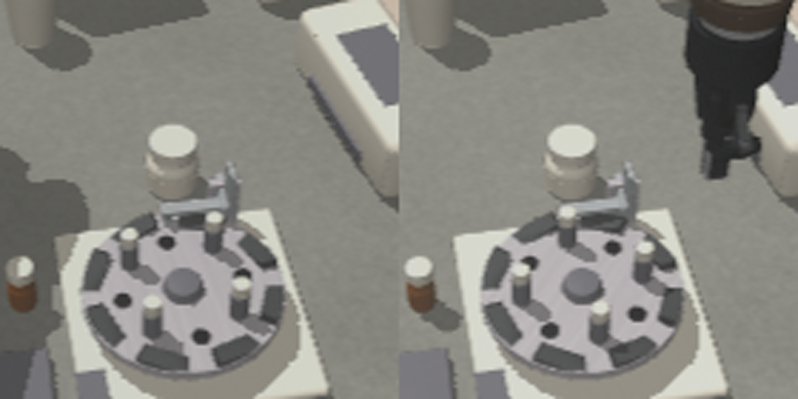

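Compared before (left) and after (right), the lever is upright and the bar level, as at the start. The wheel is one notch back, and the jar and vial have not moved.

```bash
python3 -c "
from cell import *
print(robot.hand_in())"
```

```text
the job is handed in; nothing more can be done
None
```

I lifted the pawl, turned the wheel back one notch to about -0.72 rad, pushed the lever back to its hard stop so the pawl looks fully home, moved the arm clear, and handed the job in at about 21 s; no verdict came back.

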